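# Close a plant sprayer for carrying: stow the pump handle, lock the collar

### The job

Get the pump sprayer ready to be carried: stow its black pump handle by turning it until the hidden keys find their notches and pushing it right down, and turn the green lock collar clockwise round to its stop, so that its red pointer stands at the red locked mark. Then let go, and leave the other things on the table where they are.

Things in the scene. Friction and masses are not known exactly. Their poses are not given: they have to be found in the camera images.
- sprayer: Fixed, heavy 3-litre pump sprayer standing upright: pale tank 160 mm across, black foot. Its shoulder slopes in from 145 mm height to the neck (66 mm across) at 194 mm; a small yellow relief valve stands on it (top at 187 mm, 60 mm from the axis). Origin: on the tank's axis at table level; z up, along the common axis of tank, collar and pump.
- locked_mark (a point): Middle of the red bar painted on the tank's shoulder: the locked mark, 49 mm from the axis on the sprayer's +x side, 183 mm above the table. A black dot, the open mark, lies 2.4 rad anticlockwise of it (seen from above).
- collar_centre (a point): Centre of the lock collar, on the sprayer's axis, 222 mm above the table. The collar is a ribbed green ring 60 mm across and 32 mm high (206 to 238 mm above the table) with a red pointer on its rim; grip it across its 60 mm from above. Nothing stands beside it down to the shoulder; the pump handle stands above its middle.
- collar (a joint): Angle of the lock collar, rad: grows as it turns clockwise seen from above. 0 = pointer at the black open dot; 2.4 = pointer at the red locked mark, hard against the stop. Starts between 0 and 0.5, so that it takes more than one grasp. It does not move up or down, stays where it is left, and turning it takes about 0.2 N m.
- handle_top (a point): Middle of the top of the pump handle, on the sprayer's axis; rises and falls with it. The handle is a round ribbed black knob 44 mm across, 30 mm high. Its top is 270 mm above the table when stowed (its bottom then 2 mm above the collar), 282 to 288 mm at the start. Sliding it takes about 4 N; it turns easily; it stays where it is left.
- barrel_rim (a point): Middle of the pump barrel's rim, on the axis under the handle, 252 mm above the table. Two opposite keys hidden in the handle stop on it (handle top at 281 mm) until they meet two notches; the handle then goes down 11 mm more and can turn no further. Play in a notch: 0.15 rad either way. Unseen: turning clockwise from above, the notches come after 0.35 to 1.35 rad.
- planter_a: Bystander: clear plastic globe planter with a white slotted basket, 96 mm across, 116 mm high, origin under its middle. Beside the sprayer.
- planter_b: Bystander: another such planter.
- cup: Bystander: blue ceramic cup, 76 mm across, 85 mm high, origin under its middle. Beside the sprayer.
- flask: Bystander: steel vacuum flask with a black cap, 68 mm across, 194 mm high, origin under its middle.
- water_bottle: Bystander: clear water bottle with a green label, 64 mm across, 200 mm high, origin under its middle.
- phone: Bystander: mobile phone lying on its back, 150 x 74 x 9 mm, origin under its middle.
- marker: Bystander: marker pen lying down, 128 mm long, 15 mm thick, origin under its middle.
- lance: Bystander: the sprayer's detached lance, black grip and brass tube, 320 mm long, lying along its x axis, origin under it.

How it is judged:
At the end, for the whole second after the job is handed in: The pump handle is down in its notches (its top no more than 3 mm above the fully stowed height of 270 mm above the table) and the lock collar is at rest within 0.1 rad of the locked mark (2.4 rad) (z of handle_top in the frame of sprayer below 0.273 m and value of joint collar above 2.3 rad and velocity of joint collar below 0.05 rad/s); the robot touches nothing.
It fails at once if a bystander is pushed more than 30 mm from its place (distance of any of planter_a, planter_b, cup, flask, water_bottle, phone, marker, lance from where it was at the start of the episode above 0.03 m).
It fails at once if a standing bystander is knocked over (angle between any of planter_a, planter_b, cup, flask, water_bottle's own z axis and vertical above 0.5 rad).
It also fails if it takes over 58 s, if anything falls off the work surface, if the arm or the gripper's body presses on something with over 40 N, if the wrist force passes 120 N, or if a joint passes its speed limit or range.

### The arm

A 6-joint arm with a two-finger parallel gripper is mounted at the origin on the work surface. World frame = base frame: x ahead of the robot, y to its left, z up, the work surface at z = 0. Lengths are in m, angles in rad, forces in N, time in s.
With the tool pointing down it reaches from about 0.375 to 0.975 m from the base axis. Payload 3.8 kg.
Tool frame: the origin (TCP) lies at the very end of the fingers, on their centre line; the grasp point (between the pads) lies 19 mm behind it; z points along the fingers, y is the line along which they close (so a half turn about z gives the same grasp; the last joint's range is limited). The gripper opens to 85 mm and grips with 20 to 120 N. Pads are 22 mm wide; open, the fingers measure 114 mm over their backs; the gripper's body (76 mm by 85 mm) begins 54 mm behind the grasp point. The pads swing forward as they close: fully open they stand 13 mm farther back than shut.
Start: joints at [-1.168, 0.264, 1.604, -0, 1.274, -0.037], TCP at [0.287, -0.611, 0.231] pointing down, gripper open.
Joint ranges: [-2.63, 2.63], [-0.94, 2.18], [0.31, 2.57], [-1.31, 4.45], [0, 2.66], [-2.55, 2.55]. Speed limits (rad/s): [2.57, 2.57, 3.14, 3.14, 3.14, 3.14].

### API

Orientations are given as a rotation vector (axis times angle).
In Python, from workcell import * gives the robot as it stands. The module is installed in compiled form; this text tells all that it offers.
- The arm moves only by the shell command python3 -m jog 'ROWS' [FORCE]. ROWS is JSON, a list of rows, each a list of 7 numbers: the turn, a rotation vector about the tool's x, y, z in rad, then the shift along the tool's x, y, z in m, then the closure, from 0 (fully open) to 1 (shut). In form: [[wx, wy, wz, dx, dy, dz, jaw], ...]. A call has 1 to 20 rows; each row is the pose to reach, as a shift and turn from the pose commanded when the call began, along the tool's axes at that moment; what a row does not reach only later rows make up. A row lasts 1/10 s, in which the tool goes at most 50 mm and 8.59 degrees, less where a joint would pass 70% of its speed; a pose out of reach is approached as far as the arm can. A call with a gripper value outside its range is refused whole. The fingers move at their own pace and stop on an object; FORCE is the grip in N (left out, the last holds). Time passes only in rows, so rows that repeat a pose let the fingers close. It gives the time, the measured TCP pose, the force, the opening and the grip force at its end, in the units of the state.
- get_state(): the state, without advancing time (a new reading comes with each control period).
- read_camera(name): name is "side" or "top" or "wrist"; returns (picture, depth): 480x640x3 uint8, red, green, blue; 480x640 float32, m along the optical axis (not along the pixel's ray), 0 where there is no reading.
- calibration(name): a dict with "fov_y" (degrees; the focal length in pixels is half the picture's height over the tangent of half this angle, whatever the lens; pixels are square), "cx", "cy" (the principal point, pixels), "R" (3x3) and "t" (3): a world point X has camera coordinates R X + t; the wrist camera has in their place "T_tool_cam" (4x4, takes a point from camera to tool coordinates, whose origin is the TCP and whose axes are the flange's). Camera axes: x right, y down, z forward; pixel columns grow to the right and rows downward; lengths in m; the calibration is good to about 2 mm. A picture is of the moment at which its call begins: read the wrist's pose just before it. calibration takes no time and is no camera call.
- finish_job(): hands the job in; it is judged then, once.
Trained networks look in the newest picture that a camera, given by its name, has taken for a name from the list of things; names that differ only in an ending like _2 or _b are one class to them, and where a whole thing is asked for, a point or a joint stands for the part that bears it (a point fixed in the world has none). Each returns a list of dicts, best first, with "p" (0 to 1); they miss things now and then, are a little off and sometimes report something else, mostly with a low value. They report only what shows in the picture. A call takes as long as a camera call.
- recognise(name, camera): "point" ([row, column] in pixels, amid what is visible of it).
- outline_of(name, camera): "region" (480x640 bool, what is visible of it) and "point" ([row, column] in pixels, amid what is visible of it).
The state is a dict: "time_s": time; "q": joint angles; "joint_vel": joint speeds; "joint_torque": joint torques, N m; "tcp_pos": TCP position; "orientation": TCP orientation; "wrist_force": force on the tool from outside, world axes, zero at the start; "torque": the same for the moment, N m; "opening": finger opening in m; "grip_force": force on a finger pad.
Only numpy, scipy, OpenCV 4.12 (cv2) and the standard library are available. Lean on these libraries where they do the work, as an engineer would, in place of code of your own. Each camera call takes 0.05 s, during which the arm holds its last target. There are 200 camera calls.

## Working session

There is one attempt and no reset: what is moved stays moved. The work goes in short steps, Python scripts to look and compute and a shell command to move; the robot and the scene stay as the last step left them, time stands still between calls to the robot, and variables do not carry over. Pictures are saved under pics/ and viewed, at most 10 in all, crops included, and the job is handed in when it is done.

```bash
mkdir -p pics; cat > h.py <<'E'
from workcell import *
import numpy as np, cv2
from scipy.spatial.transform import Rotation as Ro
def cam(name):
    s=get_state(); c=calibration(name)
    f=240/np.tan(np.radians(c["fov_y"])/2)
    if "R" in c: R=np.array(c["R"]);t=np.array(c["t"]); Rw=R.T; o=-R.T@t
    else:
        T=np.array(c["T_tool_cam"]); Rt=Ro.from_rotvec(s["orientation"]).as_matrix()
        Rw=Rt@T[:3,:3]; o=Rt@T[:3,3]+np.array(s["tcp_pos"])
    p,d=read_camera(name)
    return p,d,f,c["cx"],c["cy"],Rw,o
def ray(K,rc):
    _,_,f,cx,cy,Rw,o=K
    return Rw@np.array([(rc[1]-cx)/f,(rc[0]-cy)/f,1.0])
def pt(K,rc,d): return K[6]+ray(K,rc)*d
def meet(K1,a,K2,b):
    d1=ray(K1,a);d2=ray(K2,b);A=np.stack([d1,-d2],1)
    s=np.linalg.lstsq(A,K2[6]-K1[6],rcond=None)[0]
    p=K1[6]+d1*s[0];q=K2[6]+d2*s[1]; return (p+q)/2,np.linalg.norm(p-q)
def cloud(K,reg):
    r,c=np.nonzero(reg&(K[1]>0)); d=K[1][r,c]
    _,_,f,cx,cy,Rw,o=K
    return (np.stack([(c-cx)/f,(r-cy)/f,np.ones(len(r))],1)*d[:,None])@Rw.T+o
E
python3 - <<'E'
from h import *
np.set_printoptions(precision=4,suppress=True)
Ks={}
for n in("side","top"):
    K=cam(n);Ks[n]=K
    cv2.imwrite(f"pics/{n}0.png",K[0][:,:,::-1])
    print(n,"cam at",K[6])
    for t in("sprayer","locked_mark","collar","collar_centre","handle_top","planter_a","cup","flask","water_bottle"):
        L=recognise(t,n)
        for e in L[:2]:
            r,c=[int(round(v)) for v in e["point"]]; d=K[1][r,c]
            print(t,round(e["p"],2),r,c,pt(K,(r,c),d) if d>0 else None)
    Ks[n,'h']=outline_of("handle_top",n)
for n in("side","top"):
    for e in Ks[n,'h'][:1]:
        P=cloud(Ks[n],e["region"]);print(n,P.min(0),P.max(0),np.median(P,0), e["point"])
print(meet(Ks["side"],Ks["side","h"][0]["point"],Ks["top"],Ks["top","h"][0]["point"]))
E
```

```text
side cam at [ 0.3902 -0.8441  0.8834]
sprayer 0.74 274 322 [0.5559 0.0532 0.1565]
locked_mark 0.74 273 327 [0.5663 0.0525 0.1581]
collar 0.73 230 326 [0.5722 0.0962 0.2354]
collar 0.34 235 224 [0.3587 0.4252 0.0268]
collar_centre 0.8 278 324 [0.5589 0.0468 0.1505]
handle_top 0.82 206 326 [0.5748 0.1102 0.2842]
handle_top 0.72 334 371 [ 0.633  -0.0651  0.0857]
planter_a 0.9 253 394 [0.7612 0.2052 0.0723]
planter_a 0.63 335 368 [ 0.6279 -0.0619  0.0808]
cup 0.72 248 286 [0.5056 0.2601 0.082 ]
flask 0.6 364 463 [ 0.76   -0.2122  0.1316]
water_bottle 0.86 302 426 [ 0.7634 -0.0132  0.1039]
top cam at [0.5102 0.1336 1.2672]
sprayer 0.74 240 345 [0.5708 0.1184 0.2903]
locked_mark 0.77 242 342 [0.5673 0.1241 0.2879]
collar 0.68 246 340 [0.5601 0.1278 0.283 ]
collar_centre 0.86 240 343 [0.5708 0.1222 0.2915]
collar_centre 0.4 238 340 [0.5748 0.1277 0.2891]
handle_top 0.9 239 341 [0.5729 0.1259 0.2881]
planter_a 0.6 219 408 [ 0.6282 -0.0253  0.1039]
planter_a 0.58 163 297 [0.7565 0.2218 0.1063]
cup 0.96 272 269 [0.5127 0.298  0.0056]
flask 0.74 154 479 [ 0.7527 -0.1617  0.1948]
water_bottle 0.72 160 389 [0.752  0.0196 0.1488]
side [ 0.497  -0.0418 -0.005 ] [0.7086 0.6088 0.2895] [0.5671 0.0702 0.1467] [274.2, 326.9]
top [0.5563 0.1011 0.2353] [0.6018 0.141  0.2925] [0.5767 0.1218 0.2859] [237.1, 340.9]
(array([0.585 , 0.1252, 0.0957]), np.float64(0.009168705489006017))
```

```bash
python3 - <<'E'
import cv2,numpy as np
a=cv2.imread("pics/top0.png");b=cv2.imread("pics/side0.png")
A=cv2.resize(a[190:290,280:400],None,fx=3.3,fy=3.3,interpolation=cv2.INTER_CUBIC)
cv2.imwrite("pics/m1.png",np.hstack([cv2.resize(a,(400,300)),cv2.resize(A,(396,300))]))
cv2.imwrite("pics/m1.png",np.vstack([cv2.imread("pics/m1.png"),np.hstack([cv2.resize(b,(400,300)),cv2.resize(b[180:300,260:420],(396,300))])]))
E
```

```text
(no output)
```

View pics/m1.png

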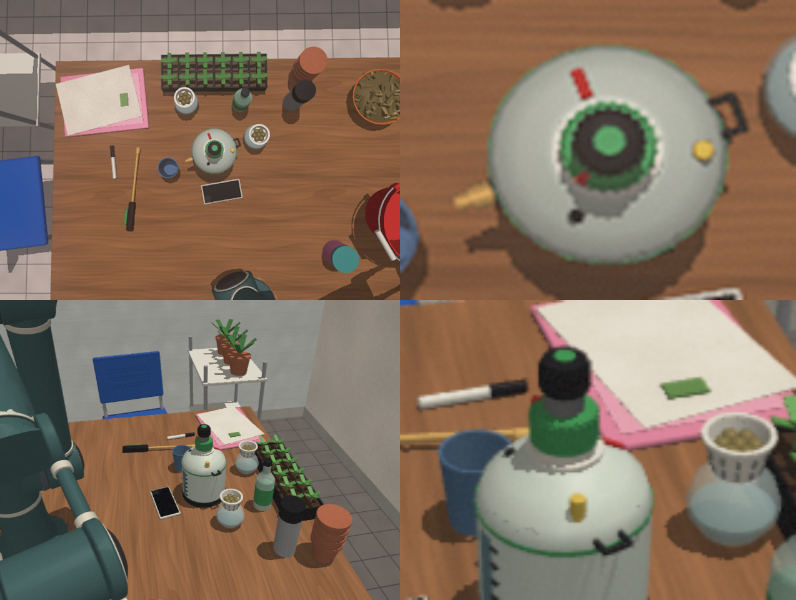

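The top view shows the handle's green cap at about (237,343), the red mark at (218,334), the open dot at (262,333) and the red pointer at (250,335), so the collar is near open. In the side view the cap is at (202,327), and the way above the sprayer is clear.

```bash
python3 - <<'E'
from h import *
np.set_printoptions(precision=4,suppress=True)
S=cam("side");T=cam("top")
print(meet(S,(202.4,327),T,(236.7,343)))
P=cloud(T,np.ones((480,640),bool));m=(np.hypot(P[:,0]-.573,P[:,1]-.124)<.04)&(P[:,2]>.275);Q=P[m]
print(m.sum(),Q.mean(0),(Q.max(0)+Q.min(0))/2,np.median(Q,0),Q.max(0)-Q.min(0))
for n,rc,z in(("mark",(217.7,334.5),.183),("dot",(262,333),.183),("ptr",(250,335),.225)):
    r=ray(T,rc);print(n,T[6]+r*(z-T[6][2])/r[2])
s=get_state();R=Ro.from_rotvec(s["orientation"]).as_matrix();print(s["time_s"],s["q"],s["tcp_pos"],R)
for tgt in([.573,.124,.40],):print("shift",R.T@(np.array(tgt)-s["tcp_pos"]))
E
```

```text
(array([0.5782, 0.1219, 0.2852]), np.float64(0.0016537589560264752))
391 [0.5766 0.1212 0.2856] [0.5772 0.121  0.2839] [0.5767 0.1219 0.286 ] [0.0416 0.0436 0.0178]
mark [0.6242 0.1382 0.183 ]
dot [0.532 0.142 0.183]
ptr [0.5551 0.1375 0.225 ]
1.2 [-1.1679  0.2639  1.604   0.      1.2737 -0.0369] [ 0.2874 -0.6108  0.2313] [[ 0.9048  0.4257  0.    ]
 [ 0.4257 -0.9048 -0.    ]
 [-0.      0.     -1.    ]]
shift [ 0.5713 -0.5433 -0.1687]
```

```bash
python3 -m jog '[[0,0,-0.3,0,0,-0.05,0],[0,0,-0.3,0,0,-0.1,0],[0,0,-0.45,0,0,-0.149,0],[0,0,-2.64,0.574,-0.539,-0.149,0],[0,0,-2.64,0.574,-0.539,-0.149,0],[0,0,-2.64,0.574,-0.539,-0.149,0],[0,0,-2.64,0.574,-0.539,-0.149,0],[0,0,-2.64,0.574,-0.539,-0.149,0],[0,0,-2.64,0.574,-0.539,-0.149,0],[0,0,-2.64,0.574,-0.539,-0.149,0],[0,0,-2.64,0.574,-0.539,-0.149,0],[0,0,-2.64,0.574,-0.539,-0.149,0],[0,0,-2.64,0.574,-0.539,-0.149,0],[0,0,-2.64,0.574,-0.539,-0.149,0],[0,0,-2.64,0.574,-0.539,-0.149,0],[0,0,-2.64,0.574,-0.539,-0.149,0],[0,0,-2.64,0.574,-0.539,-0.149,0],[0,0,-2.64,0.574,-0.539,-0.149,0],[0,0,-2.64,0.574,-0.539,-0.149,0],[0,0,-2.64,0.574,-0.539,-0.149,0]]' 40
```

```text
time_s: 3.2
tcp_pos: [0.5781, 0.1257, 0.3794]
orientation: [-0.089, -3.14, -0.003]
wrist_force: [-0.9, -0.3, 0.9]
opening: 0.0855
grip_force: 0.0
```

```bash
python3 - <<'E'
from h import *
np.set_printoptions(precision=4,suppress=True)
K=cam("wrist");cv2.imwrite("pics/w1.png",K[0][:,:,::-1])
P=cloud(K,np.ones((480,640),bool));m=(np.hypot(P[:,0]-.577,P[:,1]-.122)<.04)&(P[:,2]>.27)&(P[:,2]<.3);Q=P[m]
print(m.sum(),(Q.max(0)+Q.min(0))/2,np.median(Q,0),Q.max(0)-Q.min(0))
for n in("handle_top","collar"):
    for e in recognise(n,"wrist")[:1]:print(n,e)
s=get_state();print(s["time_s"],s["q"],s["tcp_pos"],Ro.from_rotvec(s["orientation"]).as_matrix())
R=Ro.from_rotvec(s["orientation"]).as_matrix();print(R.T@(np.array([.577,.1215,.255])-s["tcp_pos"]))
E
```

```text
3906 [0.5764 0.1219 0.2797] [0.5736 0.1221 0.2851] [0.0441 0.0438 0.0192]
collar {'point': [184.2, 317.6], 'p': 0.73}
3.35 [ 0.1649  0.0473  1.5835 -0.0006  1.5114 -1.3445] [0.5771 0.121  0.3801] [[-0.9981  0.0614 -0.0005]
 [ 0.0614  0.9981 -0.0007]
 [ 0.0005 -0.0008 -1.    ]]
[0.     0.0005 0.1251]
```

View pics/w1.png

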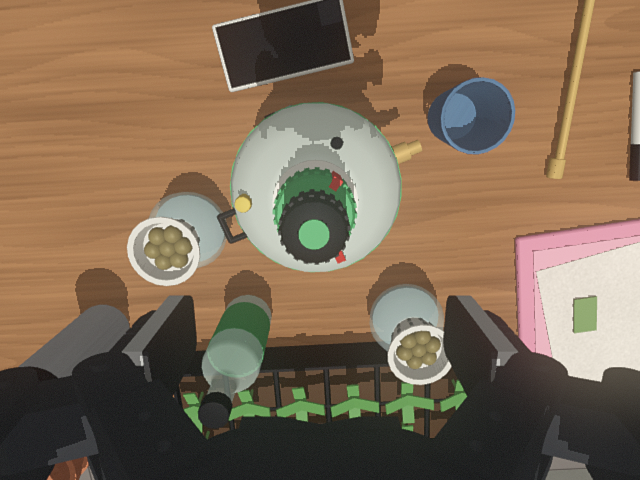

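The wrist view confirms the axis at (0.5764, 0.1219) and the handle top at 0.285. The handle shows at (233,314), the pointer at (181,336), and the fingers straddle it. I'll descend and grip.

```bash
python3 -m jog '[[0,0,0,0.0005,0.001,0.05,0],[0,0,0,0.0005,0.001,0.1,0],[0,0,0,0.0005,0.001,0.124,0],[0,0,0,0.0005,0.001,0.124,0],[0,0,0,0.0005,0.001,0.124,1],[0,0,0,0.0005,0.001,0.124,1],[0,0,0,0.0005,0.001,0.124,1],[0,0,0,0.0005,0.001,0.124,1],[0,0,0,0.0005,0.001,0.124,1],[0,0,0,0.0005,0.001,0.124,1],[0,0,0,0.0005,0.001,0.124,1],[0,0,0,0.0005,0.001,0.124,1]]' 40
```

```text
time_s: 4.55
tcp_pos: [0.5783, 0.1224, 0.2571]
orientation: [0.097, 3.136, 0.0]
wrist_force: [6.2, -1.1, 2.6]
opening: 0.0424
grip_force: 42.0
```

```bash
python3 -m jog '[[0,0,0,0,0,0.002,1],[0,0,0,0,0,0.004,1],[0,0,0,0,0,0.005,1],[0,0,0.1,0,0,0.006,1],[0,0,0.2,0,0,0.006,1],[0,0,0.2,0,0,0.006,1],[0,0,0.2,0,0,0.006,1]]'
```

```text
time_s: 5.25
tcp_pos: [0.5784, 0.1222, 0.2538]
orientation: [0.41, 3.11, 0.001]
wrist_force: [1.2, -2.3, 13.1]
opening: 0.0431
grip_force: 43.3
```

```bash
python3 -m jog '[[0,0,0.08,0,0,0.001,1],[0,0,0.16,0,0,0.001,1],[0,0,0.24,0,0,0.001,1],[0,0,0.32,0,0,0.001,1],[0,0,0.32,0,0,0.001,1]]'
```

```text
time_s: 5.75
tcp_pos: [0.5782, 0.122, 0.2503]
orientation: [0.903, 3.005, 0.001]
wrist_force: [5.5, -1.8, 3.9]
opening: 0.0428
grip_force: 42.3
```

```bash
python3 -m jog '[[0,0,0,0,0,0.002,1],[0,0,0,0,0,0.004,1],[0,0,0,0,0,0.006,1],[0,0,0,0,0,0.007,1],[0,0,0,0,0,0.008,1],[0,0,0,0,0,0.008,1]]'
```

```text
time_s: 6.35
tcp_pos: [0.5782, 0.122, 0.243]
orientation: [0.9, 3.006, 0.001]
wrist_force: [4.1, -1.5, 7.1]
opening: 0.0431
grip_force: 42.7
```

```bash
python3 -m jog '[[0,0,0,0,0,0.001,1],[0,0,0,0,0,0.002,1],[0,0,0,0,0,0.003,1],[0,0,0,0,0,0.004,1],[0,0,0,0,0,0.004,1]]'; python3 - <<'E'
from h import *
print(get_state()["torque"],get_state()["wrist_force"])
E
```

```text
time_s: 6.85
tcp_pos: [0.5784, 0.122, 0.2427]
orientation: [0.9, 3.005, 0.002]
wrist_force: [-3.6, -3.0, 21.1]
opening: 0.0429
grip_force: 44.0
[-0.60453859  0.52778557 -0.08186251] [-3.6096633  -3.01714847 21.06539725]
```

```bash
python3 -m jog '[[0,0,0,0,0,-0.003,1],[0,0,0,0,0,-0.003,0],[0,0,0,0,0,-0.003,0],[0,0,0,0,0,-0.003,0],[0,0,0,0,0,-0.003,0],[0,0,-0.1,0,0,-0.05,0],[0,0,-0.25,0,0,-0.1,0],[0,0,-0.4,0,0,-0.135,0],[0,0,-0.55,0,0,-0.135,0],[0,0,-0.6,0,0,-0.135,0],[0,0,-0.6,0,0,-0.135,0]]'; python3 - <<'E'
from h import *
np.set_printoptions(precision=4,suppress=True)
s=get_state();K=cam("wrist");cv2.imwrite("pics/w2.png",K[0][80:320,160:480,::-1])
P=cloud(K,np.ones((480,640),bool));m=(np.hypot(P[:,0]-.577,P[:,1]-.122)<.04)&(P[:,2]>.255)&(P[:,2]<.3);Q=P[m]
print(m.sum(),(Q.max(0)+Q.min(0))/2,np.median(Q,0),Q.max(0)-Q.min(0))
print(s["time_s"],s["q"],s["tcp_pos"],s["opening"])
R=Ro.from_rotvec(s["orientation"]).as_matrix();print(R,R.T@(np.array([.5765,.1219,.203])-s["tcp_pos"]))
E
```

```text
time_s: 7.95
tcp_pos: [0.5766, 0.1225, 0.3721]
orientation: [0.029, -3.141, -0.0]
wrist_force: [-0.0, 0.7, -0.3]
opening: 0.0855
grip_force: 0.0
3608 [0.5763 0.1218 0.2636] [0.5736 0.1219 0.2686] [0.0436 0.0438 0.0169]
7.95 [ 0.1669  0.0482  1.5969  0.0002  1.4972 -1.4222] [0.5766 0.1225 0.3721] 0.08545151313989265
[[-0.9998 -0.0183 -0.0006]
 [-0.0183  0.9998  0.0001]
 [ 0.0006  0.0001 -1.    ]] [ 0.0001 -0.0006  0.1691]
```

View pics/w2.png

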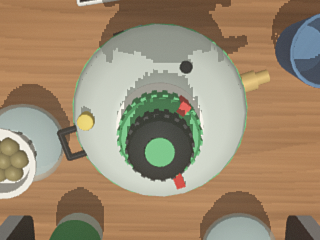

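The handle has dropped 16 mm, its top now measuring 0.269 (stowed). In the crop the pointer is at (106,184) and the red mark at (181,180). Next I'll grip the collar.

```bash
python3 -m jog '[[0,0,0,0,-0.0005,0.05,0],[0,0,0,0,-0.0005,0.1,0],[0,0,0,0,-0.0005,0.14,0],[0,0,0,0,-0.0005,0.16,0],[0,0,0,0,-0.0005,0.169,0],[0,0,0,0,-0.0005,0.169,0],[0,0,0,0,-0.0005,0.169,1],[0,0,0,0,-0.0005,0.169,1],[0,0,0,0,-0.0005,0.169,1],[0,0,0,0,-0.0005,0.169,1],[0,0,0,0,-0.0005,0.169,1],[0,0,0,0,-0.0005,0.169,1]]' 60
```

```text
time_s: 9.2
tcp_pos: [0.5783, 0.1225, 0.206]
orientation: [-0.028, 3.137, 0.002]
wrist_force: [-0.9, 1.6, 6.0]
opening: 0.0583
grip_force: 66.1
```

```bash
python3 -m jog '[[0,0,0.1,0,0,0,1],[0,0,0.2,0,0,0,1],[0,0,0.3,0,0,0,1],[0,0,0.4,0,0,0,1],[0,0,0.5,0,0,0,1],[0,0,0.6,0,0,0,1],[0,0,0.7,0,0,0,1],[0,0,0.8,0,0,0,1],[0,0,0.9,0,0,0,1],[0,0,1.0,0,0,0,1],[0,0,1.1,0,0,0,1],[0,0,1.2,0,0,0,1]]'; python3 - <<'E'
from h import *
s=get_state();print(s["torque"],s["q"])
K=cam("wrist");T=cam("top");cv2.imwrite("pics/t3.png",np.hstack([cv2.resize(T[0][190:290,280:400],(396,330)),cv2.resize(K[0],(400,330))])[:,:,::-1])
E
```

```text
time_s: 10.4
tcp_pos: [0.5779, 0.1217, 0.206]
orientation: [1.753, 2.604, 0.003]
wrist_force: [-1.9, -0.2, 7.8]
opening: 0.0584
grip_force: 66.6
[-0.1122802   0.41878559  0.22721117] [ 1.65926157e-01  1.20696588e-01  1.82062654e+00 -8.34389833e-04
  1.19706290e+00 -2.19328089e-01]
```

View pics/t3.png

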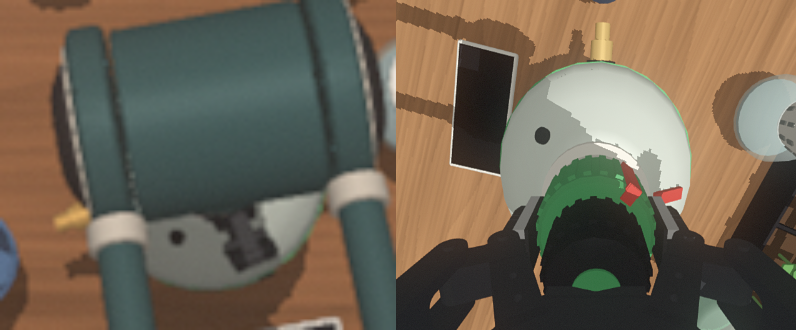

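The collar turns with the gripper: the pointer, at (630,190), is moving toward the red mark at (670,195), and the torque is 0.23 N m.

```bash
python3 -m jog '[[0,0,0.1,0,0,0,1],[0,0,0.2,0,0,0,1],[0,0,0.3,0,0,0,1],[0,0,0.4,0,0,0,1],[0,0,0.5,0,0,0,1],[0,0,0.6,0,0,0,1],[0,0,0.7,0,0,0,1],[0,0,0.8,0,0,0,1]]'; python3 - <<'E'
from h import *
s=get_state();print(s["torque"],s["q"])
K=cam("wrist");cv2.imwrite("pics/w4.png",K[0][:,:,::-1])
E
python3 -m jog '[[0,0,0.06,0,0,0,1],[0,0,0.12,0,0,0,1],[0,0,0.12,0,0,0,1]]'; python3 -c "
from h import *
print(get_state()['torque'])
K=cam('wrist');cv2.imwrite('pics/w4.png',K[0][:,:,::-1])"
```

```text
time_s: 11.3
tcp_pos: [0.5773, 0.1218, 0.206]
orientation: [2.63, 1.716, 0.003]
wrist_force: [-4.1, -0.4, 8.5]
opening: 0.0589
grip_force: 66.7
[-0.11375642  0.7270965   0.22696456] [ 1.65977900e-01  1.20484722e-01  1.82088181e+00 -6.21369754e-04
  1.19817534e+00  5.80649860e-01]
time_s: 11.65
tcp_pos: [0.5772, 0.1218, 0.206]
orientation: [2.727, 1.558, 0.002]
wrist_force: [-4.6, -0.3, 8.1]
opening: 0.0585
grip_force: 66.8
[-0.15984537  0.73119265 -0.17384118]
```

View pics/w4.png

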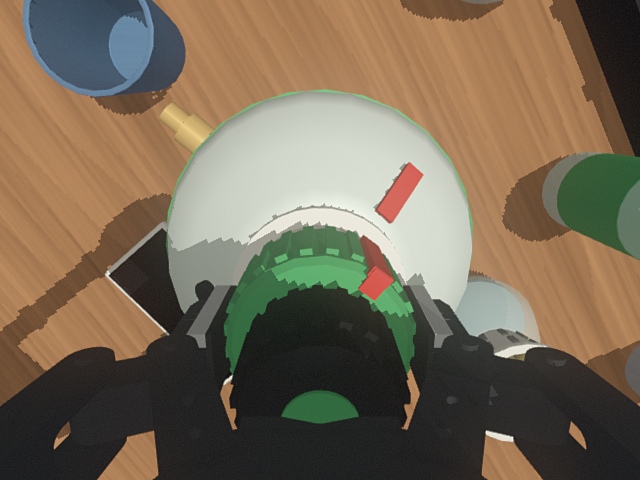

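The pointer, at (265,375), is just short of the red bar at (193,400). I'll continue to the stop, watching the torque.

```bash
python3 -m jog '[[0,0,0.04,0,0,0,1],[0,0,0.08,0,0,0,1],[0,0,0.12,0,0,0,1]]'; python3 -c "
from h import *
print(get_state()['torque'][2],get_state()['q'][5])"
python3 -m jog '[[0,0,0.04,0,0,0,1],[0,0,0.08,0,0,0,1]]'; python3 -c "
from h import *
print(get_state()['torque'][2],get_state()['q'][5])"
```

```text
time_s: 12.0
tcp_pos: [0.5772, 0.1218, 0.206]
orientation: [2.81, 1.4, 0.002]
wrist_force: [-4.1, 1.2, 9.0]
opening: 0.0587
grip_force: 66.8
3.310559911029806 0.8136837639152183
time_s: 12.2
tcp_pos: [0.5777, 0.1225, 0.2059]
orientation: [2.864, 1.288, 0.005]
wrist_force: [-2.8, 1.3, 7.2]
opening: 0.0586
grip_force: 67.0
3.028623062752871 0.8931008437372466
```

The torque jumped to 3.3 N m, so the collar is against its stop. I'll release, rise and check.

```bash
python3 -m jog '[[0,0,0,0,0,0,0],[0,0,0,0,0,0,0],[0,0,0,0,0,0,0],[0,0,0,0,0,0,0],[0,0,0,0,0,-0.04,0],[0,0,0,0,0,-0.08,0],[0,0,0,0,0,-0.12,0],[0,0,0,0,0,-0.166,0],[0,0,0,0,0,-0.166,0],[0,0,0,0,0,-0.166,0]]'; python3 - <<'E'
from h import *
np.set_printoptions(precision=4,suppress=True)
K=cam("wrist");im=K[0];cv2.imwrite("pics/w5.png",im[:,:,::-1])
P=cloud(K,np.ones((480,640),bool));m=(np.hypot(P[:,0]-.577,P[:,1]-.122)<.03)&(P[:,2]>.255)&(P[:,2]<.3);print(np.median(P[m],0))
r,c=np.nonzero((im[:,:,0]>140)&(im[:,:,1]<80)&(im[:,:,2]<80)&(K[1]>0))
mm=np.zeros((480,640),bool);mm[r,c]=1;Q=cloud(K,mm);Q=Q[np.hypot(Q[:,0]-.5764,Q[:,1]-.122)<.07]
a=np.arctan2(Q[:,1]-.1219,Q[:,0]-.5764)
for n,z in(("mark",(Q[:,2]<.2)),("ptr",Q[:,2]>.204)):print(n,z.sum(),np.median(a[z]) if z.any() else None,np.median(Q[z],0))
E
```

```text
time_s: 13.2
tcp_pos: [0.5777, 0.1218, 0.3712]
orientation: [2.868, 1.28, 0.006]
wrist_force: [-0.4, 0.6, -0.6]
opening: 0.0855
grip_force: 0.0
[0.5784 0.1239 0.2685]
mark 0 None [nan nan nan]
ptr 0 None [nan nan nan]
  return _methods._mean(a, axis=axis, dtype=dtype,
  ret = um.true_divide(
```

View pics/w5.png

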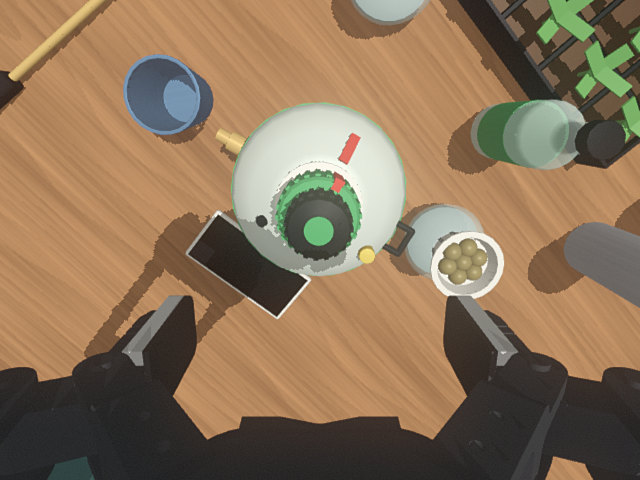

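The red pointer at (184,339) lines up with the red bar at (150,349), and the handle is down. I'll do a quick numeric check before handing in.

```bash
python3 - <<'E'
from h import *
K=cam("wrist")
for n,rc in(("mark",(150,349)),("ptr",(184,339))):
    p=pt(K,rc,K[1][rc]);print(n,p.round(4),np.arctan2(p[1]-.1219,p[0]-.5764).round(3))
s=get_state();print(s["wrist_force"],s["opening"])
E
```

```text
mark [0.6204 0.1371 0.1865] 0.331
ptr [0.6013 0.1303 0.2387] 0.326
[-1.05127925  0.31796423  0.23250031] 0.08530037734227224
```

```bash
python3 -c "
from workcell import *
print(finish_job())"
```

```text
the job is handed in; nothing more can be done
None
```

I stowed the pump handle (top measured at about 0.269 m) and turned the collar to its stop, its pointer within about 0.01 rad of the red mark; then I let go and handed the job in at about 13 s of the 58 s. No bystander was touched as far as I could see, though I did not re-measure their positions and the hand-in returned no verdict.

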